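# Seat the cell lid on its hidden pin and hold it down

### The arm

A 7-joint arm with a two-finger parallel gripper is mounted at the origin on the work surface. World frame = base frame: x ahead of the robot, y to its left, z up, the work surface at z = 0. Lengths are in m, angles in rad, forces in N, time in s.
With the tool pointing down it reaches from about 0.4 to 0.85 m from the base axis. Payload 10.4 kg.
Tool frame: the origin (TCP) lies between the finger pads; the fingertips stand 19 mm ahead of it and the grasp point (between the pads) is the TCP; x points along the fingers, y is the direction in which the jaws open and shut, and the axes are right-handed (so a half turn about x gives the same grasp; the last joint's range is limited). The gripper opens to 87 mm and grips with 3 to 60 N. Pads are 19 mm wide; open, the fingers measure 117 mm over their backs; the gripper's body (75 mm by 190 mm) begins 51 mm behind the grasp point.
Start: joints at [1.138, 0.332, -0.065, 1.46, 0.022, 1.35, -0.088], TCP at [0.249, -0.573, 0.242] pointing down, gripper open.
Joint ranges: [-2.6, 2.6], [-0.5, 2.12], [-1.47, 1.34], [0.16, 2.42], [-1.27, 4.41], [0.06, 2.06], [-2.6, 2.6]. Speed limits (rad/s): [2.22, 2.22, 2.79, 2.79, 3.14, 3.14, 3.14].

### API

Orientations are given as a unit quaternion [x, y, z, w].
In Python, from bench import r gives the robot as it stands.
- The arm moves only by the tool drive_tool, never from a script. Its argument "motion" is a list of rows, each a list of 4 numbers: the shift along the tool's x, y, z in cm, then the turn about the tool's x in units of 5 degrees (1.0 is 5 degrees). In form: [[tx, ty, tz, twist], ...]. A call has 1 to 20 rows; each row is the pose to reach, as a shift and turn from the pose commanded when the call began, along the tool's axes at that moment; what a row does not reach only later rows make up. A row lasts 1/12 s, in which the tool goes at most 41.7 mm and 7.16 degrees, less where a joint would pass 70% of its speed; a pose out of reach is approached as far as the arm can. A call with a gripper value outside its range is refused whole. "grip" is the closure in counts, from 0 (fully open) to 255 (shut), set as the call begins (left out, the last holds). The fingers move at their own pace and stop on an object; "force" is the grip in N (left out, the last holds). Time passes only in rows, so rows that repeat a pose let the fingers close. It gives the time, the measured TCP pose, the force and the opening at its end, in the units of the state.
- r.read_state(): the state, without advancing time (a new reading comes with each control period).
- r.camera(name): name is "scene" or "top" or "wrist"; returns the picture (420x560x3 uint8, red, green, blue); there is no depth.
- r.calibration(name): a dict with "fx", "fy", "cx", "cy" (pixels), "dist" ([k1, k2, p1, p2, k3] as OpenCV has them; the pictures are not rectified), "xyz" and "orientation" of the camera in the world. Camera axes: x right, y up, looking along -z (the intrinsics and any distortion apply to the point x, -y, -z); pixel columns grow to the right and rows downward; lengths in m; the calibration is good to about 2 mm. A picture is of the moment at which its call begins: read the wrist's pose just before it. calibration takes no time and is no camera call; for the wrist camera it gives the pose at the moment of the call.
- r.close_job(): hands the job in, once; it reports no verdict.
The state is a dict: "time": time; "joint_positions": joint angles; "joint_vel": joint speeds; "joint_torque": joint torques, N m; "ee_pos": TCP position; "eef_rot": TCP orientation; "ft_force": force on the tool from outside, world axes, zero at the start; "torque": the same for the moment, N m; "width": finger opening in m.
Only numpy, scipy, OpenCV 4.12 (cv2) and the standard library are available. Lean on these libraries where they do the work, as an engineer would, in place of code of your own. Each camera call takes 0.05 s, during which the arm holds its last target.

### The job

Fold the white guard flap on the cell stand up until it stands upright, and leave it standing. Then pick up the aluminium lid and fit it, square and flat, over the locating pin of the sprung steel platform: the lid hides the pin, so slide it about along the platform until it drops on. Press the lid down until the platform is at the bottom of its travel and finish like that, still holding the lid pressed down; do not disturb the beaker, jar and screwdriver.

Things in the scene. Friction and masses are not known exactly. Their poses are not given: they have to be found in the camera images.
- stand: Dark grey painted bench stand of the test cell, base block 180 (x) x 170 (y) x 35 mm high, fixed to the bench; origin at the centre of its underside, z up. Its yaw differs from run to run. It carries the sprung platform over its middle and, along its +y side, the hinged guard flap on two short steel posts.
- platform_top (a point): Centre of the top face of the sprung steel platform, 150 (x) x 100 (y) x 10 mm, axes parallel to the stand's; 55 mm above the bench when up. A dark steel locating pin stands up from this face: 12 mm diameter, 8 mm tall, the top 3 mm tapered to 7 mm diameter. The pin is on the centre line y = 0 but clamped anywhere from x = -20 to +20 mm of this point, differently each run; its place is not reported. It does not move when pushed.
- platform (a joint): How far the platform is pressed down (m): 0 = up, 0.010 = bottom of its travel. A spring holds it up: it starts to yield at about 4 N and takes about 13 N at the bottom, the lid's own weight included.
- guard (a joint): Angle of the guard flap (rad): 0 = folded flat over the platform, pi/2 = upright, more = leaning away outwards (free up to 2.3, no stop at upright). The stiff hinge stays where it is left; turning takes about 2 to 3 N at the free edge. It starts partly open, 0.6 to 1.0.
- guard_edge (a point): Middle of the free edge of the guard flap, a white sheet-metal panel 120 mm wide (along the stand's x), 100 mm from hinge to free edge, 4 mm thick.
- guard_hinge (a point): Middle of the guard's hinge line, which runs along the stand's x axis: at x = 0, y = +90 mm of the stand, 70 mm above the bench. From it the folded-flat panel would reach towards the stand's -y.
- lid: Aluminium cell lid, a plate 120 (x) x 80 (y) x 16 mm with a black bridge handle on top, about 0.25 kg, lying handle up on the bench. Origin at the centre of its underside, z up. A round blind hole, 19 mm diameter with a 2 mm chamfer, 12 mm deep, opens at the origin in the underside. The handle is a flat-sided bar along the lid's y: 12 mm thick (x), 70 mm long, from 34 to 58 mm above the underside, on two posts at y = +-30 mm.
- beaker: Glass beaker, 60 mm wide, 70 mm tall, standing beyond the work; origin at the centre of its underside. Bystander.
- jar: Amber glass jar, 48 mm wide, 60 mm tall; origin at the centre of its underside. Bystander.
- driver: Screwdriver lying on the bench; origin under its middle. Bystander.
Things that resemble listed ones, but are neither listed nor needed, are in the scene too. Several things have the shape of the lid; the one meant has the colours described above.

How it is judged:
On the way, in this order (a step that is already met when the one before it is completed fails the run):
1. the guard stands upright (within 10 degrees) while the lid is still clear of the platform (value of joint guard between 1.396 and 1.745 rad and horizontal distance between lid and platform_top above 0.1 m), for 0.2 s.
2. the lid is carried in the fingers, clear of the bench (height (world z) of lid above 0.03 m and contact force between the fingers and lid above 1 N), for 0.1 s.
3. the lid has dropped over the pin: its underside lower than 5 mm above the platform's top (z of lid in the frame of platform_top between -0.003 and 0.005 m and horizontal distance between lid and platform_top below 0.027 m), for 0.1 s.
At the end, for the whole second after the job is handed in: Guard upright within 10 degrees; lid on the pin, flat on the platform (within 3 mm, tilt under 0.06 rad, square within 0.2 rad, either way round), at rest; platform pressed at least 8 of its 10 mm, fingers still on the lid with over 3 N (value of joint guard between 1.396 and 1.745 rad and z of lid in the frame of platform_top between -0.003 and 0.003 m and horizontal distance between lid and platform_top below 0.027 m and angle between lid's own z axis and vertical below 0.06 rad and angle between the x axis of lid and the x axis of platform_top, either way round below 0.2 rad and value of joint platform above 0.008 m and contact force between the fingers and lid above 3 N and linear speed of lid below 0.02 m/s); the arm keeps its last pose, push and grip.
It fails at once if the beaker, jar or screwdriver was moved by more than 30 mm (distance of any of beaker, jar, driver from where it was at the start of the episode above 0.03 m).
It also fails if it takes over 72 s, if anything falls off the work surface, if the arm or the gripper's body presses on something with over 40 N, if the wrist force passes 120 N, or if a joint passes its speed limit or range.

## Working session

There is one attempt and no reset: what is moved stays moved. The work goes in short steps, Python scripts to look and compute and a tool call to move; the robot and the scene stay as the last step left them, time stands still between calls to the robot, and variables do not carry over. Pictures are saved under pics/ and viewed, and the job is handed in when it is done.

Besides the shell and the picture viewer there is one more tool, called after "Call:" as name(argument=value, ...), one argument or row to a line, values as JSON. drive_tool: Moves the arm, as the interface text tells. Its arguments: {"type":"object","properties":{"motion":{"type":"array","items":{"type":"array","items":{"type":"number"}}},"grip":{"type":"number"},"force":{"type":"number"}},"required":["motion"]}

```bash
mkdir -p pics; ls; python3 - <<'E'
from bench import r
import cv2
print(r.read_state())
for n in ("scene","top","wrist"):
    c=r.calibration(n); print(n,c)
    cv2.imwrite(f"pics/{n}0.png",r.camera(n)[:,:,::-1])
E
```

```text
pics
{'time': 0.0, 'joint_positions': array([ 1.13841822,  0.33285085, -0.06470326,  1.46092458,  0.02158424,
        1.34990675, -0.08851687]), 'joint_vel': array([ 6.26975580e-04, -6.10288153e-04, -6.50086252e-04,  7.35084249e-04,
        1.18446111e-03,  6.94706822e-04, -1.26345478e-05]), 'joint_torque': array([ 5.12254303e-05, -6.23249888e+01,  2.45352031e-02, -3.89891553e+01,
       -6.12494652e-02,  3.98023822e-02,  1.11802201e-04]), 'ee_pos': array([ 0.2488639 , -0.57292786,  0.24077505]), 'eef_rot': array([-0.69219911, -0.14434706,  0.69243333, -0.14338904]), 'ft_force': array([ 0.19529903, -0.18594833,  1.21058444]), 'torque': array([ 0.03791482,  0.02829359, -0.05236312]), 'width': 0.08671494348621843}
scene {'fx': 429.3265970083711, 'fy': 429.3265970083711, 'cx': 280.84099800694867, 'cy': 212.5711085161914, 'dist': array([-0.11406582,  0.        ,  0.        ,  0.        ,  0.        ]), 'xyz': array([1.38779126, 0.2115891 , 1.14504326]), 'orientation': array([0.20329421, 0.26853303, 0.74053592, 0.58152216])}
top {'fx': 390.13877541652704, 'fy': 390.13877541652704, 'cx': 284.3305190705297, 'cy': 207.3700220892968, 'dist': array([-0.11109729,  0.        ,  0.        ,  0.        ,  0.        ]), 'xyz': array([ 0.37164596, -0.02284112,  1.00155892]), 'orientation': array([ 0.06405535, -0.05719104, -0.70339841,  0.70558967])}
wrist {'fx': 338.9549822768912, 'fy': 338.9549822768912, 'cx': 278.2477860702699, 'cy': 210.11724366104536, 'dist': array([0.02234931, 0.        , 0.        , 0.        , 0.        ]), 'xyz': array([ 0.32574347, -0.539693  ,  0.38434659]), 'orientation': array([-0.12838124,  0.08491232, -0.54124599,  0.82665648])}
```

View pics/scene0.png

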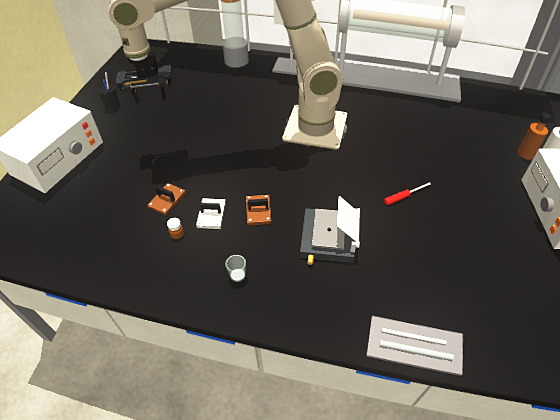

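View pics/top0.png

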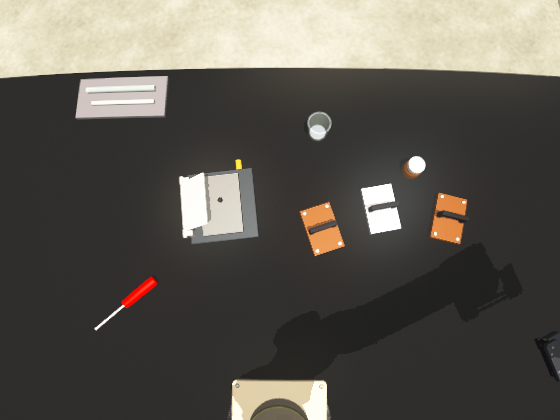

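View pics/wrist0.png

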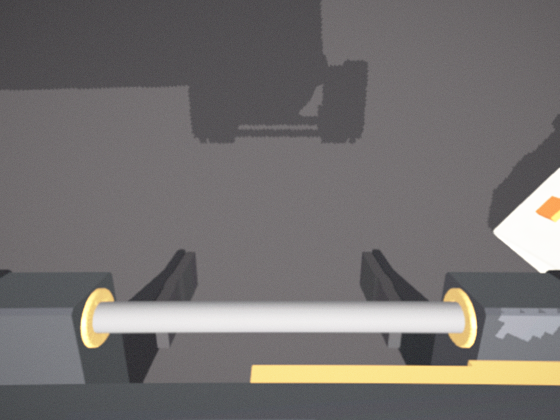

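Lid-shaped candidates in the top view: copper (322,229), silver-white (381,208) and copper (450,218). The description (aluminium) picks (381,208). I'll check it in a close crop.

```bash
cat > h.py <<'E'
import numpy as np, cv2
from scipy.spatial.transform import Rotation as R
def ray(c,uv):
    K=np.array([[c['fx'],0,c['cx']],[0,c['fy'],c['cy']],[0,0,1]])
    p=cv2.undistortPoints(np.array(uv,float).reshape(-1,1,2),K,np.array(c['dist'])).reshape(-1,2)
    d=np.c_[p[:,0],-p[:,1],-np.ones(len(p))]
    return np.array(c['xyz']),R.from_quat(c['orientation']).apply(d)
def onz(c,uv,z):
    o,d=ray(c,uv); return o+d*((z-o[2])/d[:,2])[:,None]
def proj(c,P):
    q=R.from_quat(c['orientation']).inv().apply(np.atleast_2d(P)-c['xyz'])
    K=np.array([[c['fx'],0,c['cx']],[0,c['fy'],c['cy']],[0,0,1]])
    return cv2.projectPoints(q*[1,-1,-1],np.zeros(3),np.zeros(3),K,np.array(c['dist']))[0].reshape(-1,2)
def crop(im,x0,y0,w,h,s):
    return cv2.resize(im[y0:y0+h,x0:x0+w],None,fx=s,fy=s,interpolation=cv2.INTER_NEAREST)
E
python3 - <<'E'
import cv2,numpy as np
from h import *
from bench import r
im=cv2.imread('pics/top0.png')
a=crop(im,170,150,100,100,5); b=crop(im,355,175,55,70,7)
cv2.imwrite('pics/crop_stand.png',a); cv2.imwrite('pics/crop_lid.png',b)
hsv=cv2.cvtColor(im,cv2.COLOR_BGR2HSV)
m=((hsv[...,2]>150)&(hsv[...,1]<60)).astype(np.uint8); 
n,l,s,cen=cv2.connectedComponentsWithStats(m[:,:])
c=r.calibration('top')
for i in range(1,n):
    if s[i,4]>60: 
        cnt=cv2.findContours((l==i).astype(np.uint8),0,2)[0][0]
        print(s[i],cen[i],cv2.minAreaRect(cnt))
print(onz(c,[[381,208]],0.016),onz(c,[[220,200]],.06))
E
```

```text
[    0     0   560    78 39687] [278.44110162  34.99055106] ((279.5, 38.5), (77.0, 559.0), 90.0)
[  76   76   92   42 3394] [121.62433707  96.73777254] ((121.4989242553711, 96.4594955444336), (39.309974670410156, 92.0744857788086), 88.45184326171875)
[308 112  23  28 271] [317.98892989 128.13653137] ((319.0, 125.5), (27.0, 22.0), 90.0)
[408 156  18  18 245] [416.35510204 164.53061224] ((416.00006103515625, 165.00003051757812), (16.970561981201172, 16.970561981201172), 45.0)
[ 179  172   64   66 3423] [210.60940695 204.21822962] ((209.87994384765625, 203.119140625), (63.36956024169922, 60.72735595703125), 85.03025817871094)
[ 361  183   40   51 1299] [380.55735181 208.51732102] ((380.7644348144531, 208.1164093017578), (47.28683853149414, 31.269643783569336), 77.7352294921875)
[ 94 305  30  25  98] [108.76530612 317.21428571] ((108.95381164550781, 317.0389099121094), (2.737577199935913, 36.99755096435547), 49.89908981323242)
[302 381  26  39 717] [316.87308229 401.91771269] ((314.5, 400.0), (38.0, 25.0), 90.0)
[231 396  13  24 200] [235.975 410.06 ] ((237.0, 407.5), (23.0, 12.0), 90.0)
[[ 0.54144221 -0.26184035  0.016     ]] [[0.55299541 0.14557316 0.06      ]]
```

View pics/crop_stand.png

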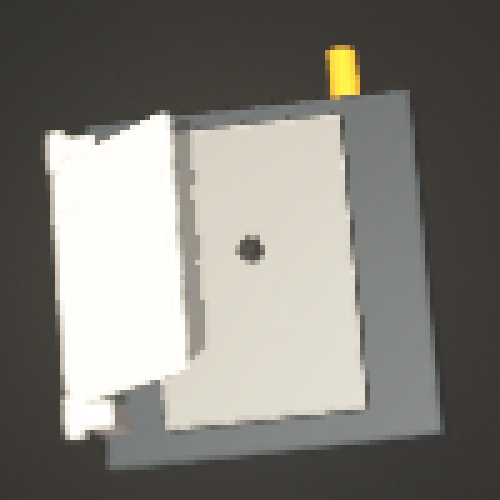

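View pics/crop_lid.png

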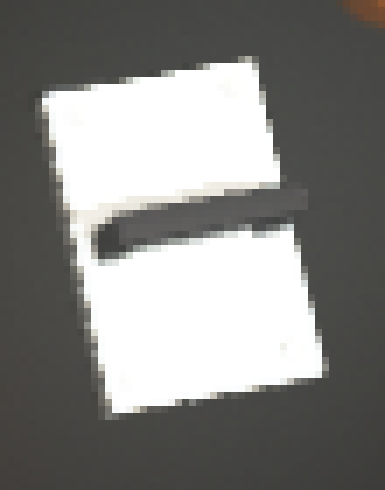

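```bash
python3 - <<'E'
from h import *
from bench import r
c=r.calibration('top')
def f(crop,o,s): return [[o[0]+(x)/s-.5,o[1]+(y)/s-.5] for x,y in crop]
S=onz(c,f([(408,90),(443,433),(110,468)],(170,150),5),.035)
P=onz(c,f([(341,115),(367,409),(165,429)],(170,150),5),.055)
L=onz(c,f([(42,95),(255,58),(327,375),(110,415)],(355,175),7),.016)
pin=onz(c,f([(250,248)],(170,150),5),.061)[0]
for n,Q in(('S',S),('P',P)):
    e=Q[0]-Q[1]; print(n,Q.round(4).tolist(),'len',np.linalg.norm(e),np.linalg.norm(Q[2]-Q[1]),'yaw',np.degrees(np.arctan2(e[1],e[0])),'from y',np.degrees(np.arctan2(-(Q[2]-Q[1])[0],(Q[2]-Q[1])[1])),'ctr',(Q[0]+Q[2])/2)
print('L',L.round(4).tolist(),L.mean(0),[np.linalg.norm(L[i]-L[(i+1)%4]) for i in range(4)])
for a,b in((0,3),(1,2)): e=L[a]-L[b];print(np.degrees(np.arctan2(e[1],e[0])))
for a,b in((0,1),(3,2)): e=L[a]-L[b];print(np.degrees(np.arctan2(-e[0],e[1])))
print('pin',pin)
H=onz(c,f([(108,236),(305,200)],(355,175),7),.058);print('handle top ends',H)
F=onz(c,f([(52,135),(72,435)],(170,150),5),.07);print('hinge posts',F)
# lid check in the scene view
cs=r.calibration('scene');print(proj(cs,L),proj(cs,pin))
im=cv2.imread('pics/scene0.png');cv2.imwrite('pics/cs.png',crop(im,290,185,90,85,7)); print('bystanders',onz(c,[[319,128],[415,166],[140,292]],.03))
q=r.read_state()['eef_rot'];print(R.from_quat(q).as_matrix().round(3))
E
```

```text
S [[0.6429, 0.0726, 0.035], [0.4666, 0.0519, 0.035], [0.4481, 0.2185, 0.035]] len 0.1775749851631883 0.16768887193928242 yaw 6.714624919802479 from y 6.325777820998689 ctr [0.54549417 0.14558082 0.035     ]
P [[0.6243, 0.1041, 0.055], [0.4762, 0.0877, 0.055], [0.4658, 0.187, 0.055]] len 0.1490563308877496 0.09981225606912392 yaw 6.3284426901342155 from y 5.955352761478413 ctr [0.54508581 0.14554915 0.055     ]
L [[0.5938, -0.2102, 0.016], [0.6082, -0.2908, 0.016], [0.4894, -0.3123, 0.016], [0.4748, -0.2317, 0.016]] [ 0.54156157 -0.26125002  0.016     ] [np.float64(0.0818207616202537), np.float64(0.12077701571512324), np.float64(0.0819964601146466), np.float64(0.12086073390091864)]
10.21265244611465
10.295991916941484
10.198755256063285
10.257373166852009
pin [0.55506257 0.14671231 0.061     ]
handle top ends [[ 0.53360983 -0.22408     0.058     ]
 [ 0.54668572 -0.29496628  0.058     ]]
hinge posts [[0.61044565 0.2464715  0.07      ]
 [0.46112099 0.22910146 0.07      ]]
[[219.26219175 225.50126924]
 [195.21330498 224.37516329]
 [201.67849119 197.35283912]
 [224.6100025  198.27768431]] [[328.11050641 228.18744461]]
bystanders [[ 0.7523819  -0.10349183  0.03      ]
 [ 0.65019857 -0.35287204  0.03      ]
 [ 0.32490189  0.34634527  0.03      ]]
[[-0.     0.398 -0.917]
 [ 0.001 -0.917 -0.398]
 [-1.    -0.001  0.   ]]
```

View pics/cs.png

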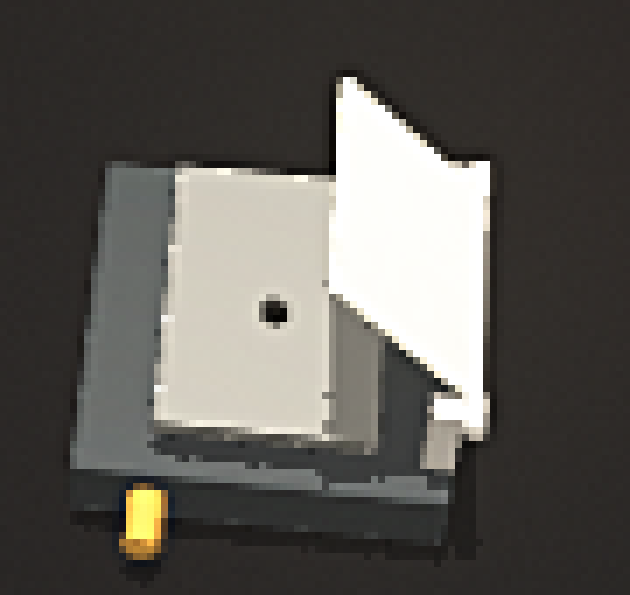

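```bash
cat >> h.py <<'E'
def tri(c1,u1,c2,u2):
    o1,d1=ray(c1,[u1]);o2,d2=ray(c2,[u2]);d1=d1[0]/np.linalg.norm(d1);d2=d2[0]/np.linalg.norm(d2)
    t=np.linalg.lstsq(np.c_[d1,-d2],o2-o1,rcond=None)[0];a,b=o1+t[0]*d1,o2+t[1]*d2
    return (a+b)/2,np.linalg.norm(a-b)
C=np.array([.5453,.1456]);YAW=np.radians(6.3)
def stand(xy,z):  # stand xy -> world
    return np.r_[C+[np.cos(YAW)*xy[0]-np.sin(YAW)*xy[1],np.sin(YAW)*xy[0]+np.cos(YAW)*xy[1]],z]
def go(s,p,yaw):  # row [cm,cm,cm,twist] to world p with tool y heading yaw(deg)
    Rm=R.from_quat(s['eef_rot']).as_matrix();d=Rm.T@(np.array(p)-s['ee_pos'])*100
    cur=np.degrees(np.arctan2(Rm[1,1],Rm[0,1]));t=-(yaw-cur);t=(t+180)%360-180
    return np.r_[d,t/5].round(2), 'cur yaw %.1f tilt %.1f'%(cur,np.degrees(np.arccos(-Rm[2,0])))
E
python3 - <<'E'
from h import *
from bench import r
ct,cs=r.calibration('top'),r.calibration('scene')
for a,b in(((202.5,171.9),(290+330/7-.5,185+292/7-.5)),((170+188/5-.5,150+368/5-.5),(290+345/7-.5,185+80/7-.5))):
    print(tri(ct,a,cs,b))
print('hinge',stand((0,.09),.07))
s=r.read_state()
print(go(s,stand((0,-.03),.20),6.3))
E
```

```text
(array([0.60307194, 0.17434912, 0.14030843]), np.float64(0.0007711009347203255))
(array([0.48436107, 0.1603639 , 0.14077835]), np.float64(0.0036289949804661718))
hinge [0.53542391 0.23505649 0.07      ]
(array([  4.14, -51.23, -54.93, -14.56]), 'cur yaw -66.5 tilt 0.1')
```

Call:
drive_tool(
  motion=[
    [4.1,-51.2,-54.9,-14.5],
    [4.1,-51.2,-54.9,-14.5],
    [4.1,-51.2,-54.9,-14.5],
    [4.1,-51.2,-54.9,-14.5],
    [4.1,-51.2,-54.9,-14.5],
    [4.1,-51.2,-54.9,-14.5],
    [4.1,-51.2,-54.9,-14.5],
    [4.1,-51.2,-54.9,-14.5],
    [4.1,-51.2,-54.9,-14.5],
    [4.1,-51.2,-54.9,-14.5],
    [4.1,-51.2,-54.9,-14.5],
    [4.1,-51.2,-54.9,-14.5],
    [4.1,-51.2,-54.9,-14.5],
    [4.1,-51.2,-54.9,-14.5],
    [4.1,-51.2,-54.9,-14.5],
    [4.1,-51.2,-54.9,-14.5],
    [4.1,-51.2,-54.9,-14.5],
    [4.1,-51.2,-54.9,-14.5],
    [4.1,-51.2,-54.9,-14.5],
    [4.1,-51.2,-54.9,-14.5],
  ],
  grip=255,
  force=20,
)

```text
time: 1.82
ee_pos: [0.5483, 0.1182, 0.1998]
eef_rot: [0.472, 0.527, -0.472, 0.526]
ft_force: [0.2, 0.2, 0.3]
width: 0.0004
```

```bash
python3 - <<'E'
from h import *
from bench import r
s=r.read_state();print(s['time'],s['ee_pos'],s['ft_force'],s['width'],s['joint_positions'].round(2))
print(go(s,stand((0,-.03),.134),6.3))
print(go(s,stand((0,.078),.134),6.3)); print(R.from_quat(s['eef_rot']).as_matrix().round(3))
E
```

```text
1.8167 [0.54831246 0.11823455 0.19983868] [0.22292232 0.22264734 0.32387707] 0.00040924488798257843 [ 0.34  0.31 -0.75  1.66  0.21  1.26 -0.34]
(array([ 6.58,  0.01,  0.26, -0.01]), 'cur yaw 6.3 tilt 0.1')
(array([ 6.600e+00,  0.000e+00, -1.054e+01, -1.000e-02]), 'cur yaw 6.3 tilt 0.1')
[[-0.001  0.994  0.109]
 [ 0.002  0.109 -0.994]
 [-1.    -0.001 -0.002]]
```

Call:
drive_tool(
  motion=[
    [3,0,0,0],
    [6.6,0,0,0],
    [6.6,0,0,0],
    [6.6,0,-1,0],
    [6.6,0,-2,0],
    [6.6,0,-3,0],
    [6.6,0,-4,0],
    [6.6,0,-5,0],
    [6.6,0,-6,0],
    [6.6,0,-7,0],
    [6.6,0,-8,0],
    [6.6,0,-8.5,0],
    [6.6,0,-9,0],
    [6.6,0,-9.5,0],
    [6.6,0,-9.5,0],
    [6.6,0,-9.5,0],
  ],
)

```text
time: 3.15
ee_pos: [0.5384, 0.2101, 0.1344]
eef_rot: [0.473, 0.526, -0.473, 0.525]
ft_force: [-0.6, 0.5, -0.6]
width: 0.0004
```

```bash
python3 - <<'E'
from h import *
from bench import r
s=r.read_state();print(s['time'],s['ee_pos'],s['ft_force'])
for n in('top','scene'):
    im=r.camera(n)[:,:,::-1]; cv2.imwrite(f'pics/{n}1.png',crop(im,170,140,110,110,5) if n=='top' else crop(im,290,150,100,120,5))
E
```

```text
3.15 [0.53839502 0.21008388 0.13437468] [-0.61022101  0.48089807 -0.64866021]
```

View pics/top1.png

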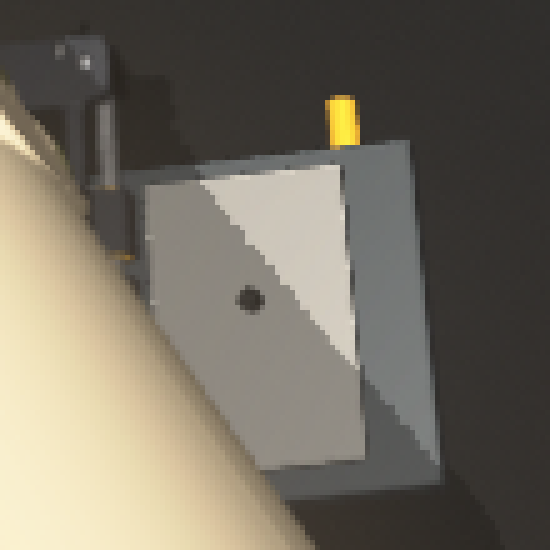

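View pics/scene1.png

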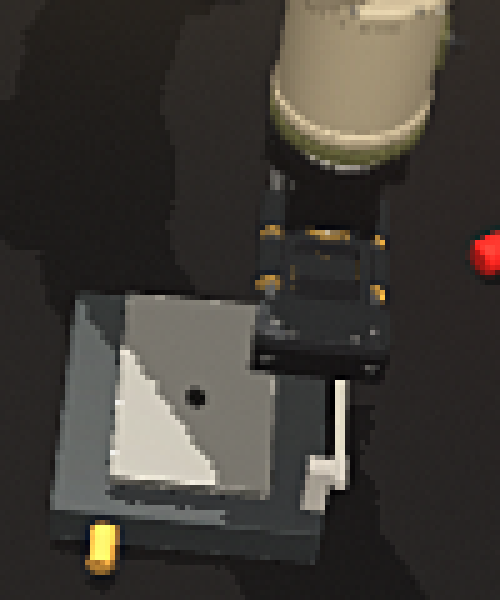

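Call:
drive_tool(
  motion=[
    [0,0,-0.3,0],
    [0,0,-0.6,0],
    [0,0,-0.6,0],
    [0,0,-0.6,0],
    [0,0,1,0],
    [0,0,3,0],
    [-3,0,6,0],
    [-7,0,8,0],
    [-10,0,12,0],
    [-10,0,16,0],
    [-10,0,20,0],
    [-10,0,24,0],
    [-10,0,28,0],
    [-10,0,28,0],
  ],
  grip=0,
)

```text
time: 4.42
ee_pos: [0.5677, -0.0787, 0.234]
eef_rot: [0.475, 0.522, -0.477, 0.523]
ft_force: [0.5, -1.0, -0.6]
width: 0.0837
```

```bash
python3 - <<'E'
from h import *
from bench import r
s=r.read_state();print(s['time'],s['ee_pos'],s['ft_force'],s['width'])
for n in('top','scene'):
    im=r.camera(n)[:,:,::-1]; cv2.imwrite(f'pics/{n}2.png',crop(im,160,140,110,110,5) if n=='top' else crop(im,290,150,100,120,5))
print(go(s,[.5410,-.2605,.16],10.25))
c1,c2=r.calibration('top'),r.calibration('scene')
for t in(80,85,90,95,100):
    a=np.radians(t); P=[stand((x,.09-.1*np.cos(a)),.07+.1*np.sin(a)) for x in(-.06,.06)]
    print(t,((proj(c1,P)-[160,140])*5+2.5).round(),((proj(c2,P)-[290,150])*5+2.5).round())
E
```

```text
4.4167 [ 0.56769745 -0.07870796  0.23401145] [ 0.54143851 -1.01140782 -0.62486848] 0.08368979509204068
(array([ 7.46, -4.35, 17.83, -0.98]), 'cur yaw 5.4 tilt 0.2')
80 [[105. 425.]
 [ 89. 159.]] [[331. 209.]
 [326. 362.]]
85 [[ 85. 427.]
 [ 70. 161.]] [[345. 209.]
 [342. 362.]]
90 [[ 65. 429.]
 [ 50. 163.]] [[360. 210.]
 [357. 363.]]
95 [[ 45. 431.]
 [ 31. 165.]] [[374. 212.]
 [372. 365.]]
100 [[ 27. 433.]
 [ 13. 168.]] [[388. 214.]
 [386. 368.]]
```

View pics/top2.png

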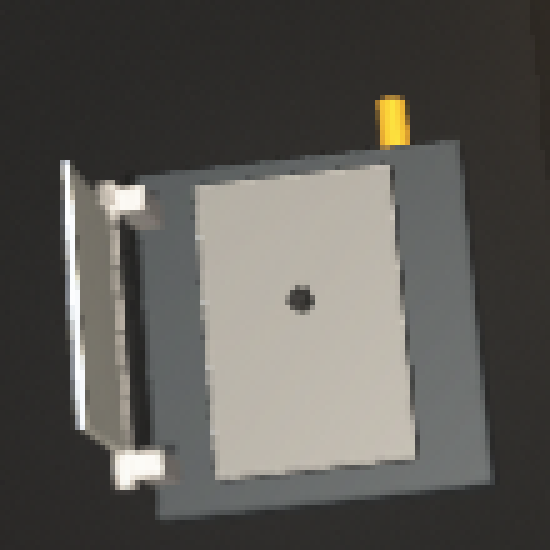

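View pics/scene2.png

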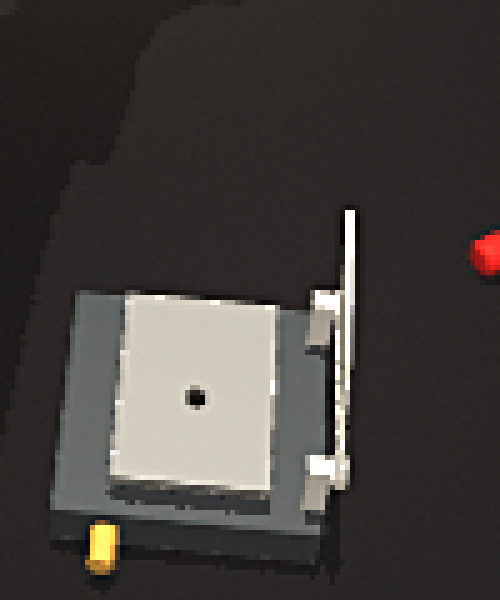

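Free edge at top (66–82) and scene x≈350 corresponds to about 86–87°, so the guard is upright. Next is the lid.

Call:
drive_tool(
  motion=[
    [3,-2,4,-1],
    [5,-3,8,-1],
    [7.4,-4.3,12,-1],
    [7.4,-4.3,16,-1],
    [7.4,-4.3,17.8,-1],
    [7.4,-4.3,17.8,-1],
    [7.4,-4.3,17.8,-1],
    [7.4,-4.3,17.8,-1],
  ],
)

```text
time: 5.18
ee_pos: [0.5443, -0.2482, 0.1606]
eef_rot: [0.45, 0.546, -0.449, 0.546]
ft_force: [-0.1, 0.4, 0.4]
width: 0.0871
```

```bash
python3 - <<'E'
from h import *
from bench import r
s=r.read_state();print(s['time'],s['ee_pos'],s['ft_force'],s['width'])
print(go(s,[.5410,-.2605,.16],10.25))
c=r.calibration('wrist');im=r.camera('wrist')[:,:,::-1]; cv2.imwrite('pics/w3.png',im)
L=[[0.5938, -0.2102, 0.016], [0.6082, -0.2908, 0.016], [0.4894, -0.3123, 0.016], [0.4748, -0.2317, 0.016],[0.53360983,-0.22408,.058],[0.54668572,-0.29496628,0.058]]
print(proj(c,L).round())
print(go(s,[.5410,-.2605,.046],10.25))
E
```

```text
5.1833 [ 0.54431301 -0.24820746  0.1606104 ] [-0.07403313  0.42492164  0.42842494] 0.08707282566285146
(array([ 0.06, -0.56,  1.14,  0.17]), 'cur yaw 11.1 tilt 0.1')
[[343. 171.]
 [337. 258.]
 [207. 256.]
 [203. 169.]
 [271. 184.]
 [270. 271.]]
(array([11.46, -0.57,  1.16,  0.17]), 'cur yaw 11.1 tilt 0.1')
```

View pics/w3.png

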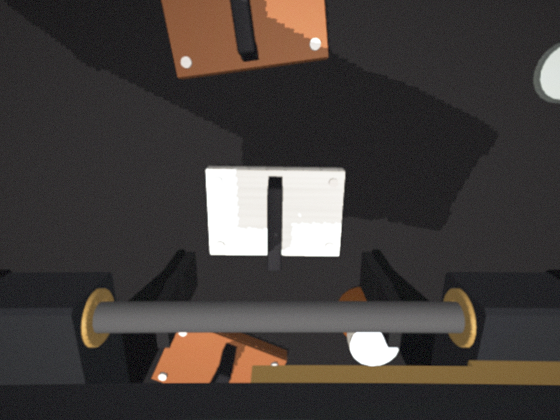

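Call:
drive_tool(
  motion=[
    [0,-0.5,1.2,0.2],
    [3,-0.5,1.2,0.2],
    [6,-0.5,1.2,0.2],
    [9,-0.5,1.2,0.2],
    [11,-0.5,1.2,0.2],
    [11.7,-0.5,1.2,0.2],
    [11.7,-0.5,1.2,0.2],
    [11.7,-0.5,1.2,0.2],
  ],
  grip=0,
)

```text
time: 5.9
ee_pos: [0.5417, -0.2631, 0.0447]
eef_rot: [0.455, 0.541, -0.454, 0.542]
ft_force: [0.1, -0.3, 0.7]
width: 0.087
```

Call:
drive_tool(
  motion=[
    [0,0,0,0],
    [0,0,0,0],
    [0,0,0,0],
    [0,0,0,0],
    [0,0,0,0],
    [0,0,0,0],
    [0,0,0,0],
    [0,0,0,0],
    [0,0,0,0],
    [0,0,0,0],
  ],
  grip=255,
  force=50,
)

```text
time: 6.73
ee_pos: [0.541, -0.2632, 0.0435]
eef_rot: [0.455, 0.542, -0.455, 0.542]
ft_force: [0.0, 0.6, 0.2]
width: 0.0285
```

```bash
python3 - <<'E'
from h import *
from bench import r
s=r.read_state();print(s['time'],s['ee_pos'],s['ft_force'],s['width'],go(s,s['ee_pos'],6.3))
cv2.imwrite('pics/w4.png',r.camera('wrist')[:,:,::-1]);
cv2.imwrite('pics/t4.png',crop(r.camera('top')[:,:,::-1],340,160,80,80,6))
E
```

```text
6.7333 [ 0.54098561 -0.2631848   0.04353896] [0.01202045 0.57800892 0.19879063] 0.02847021912239099 (array([0.  , 0.  , 0.  , 0.74]), 'cur yaw 10.0 tilt 0.0')
```

View pics/w4.png

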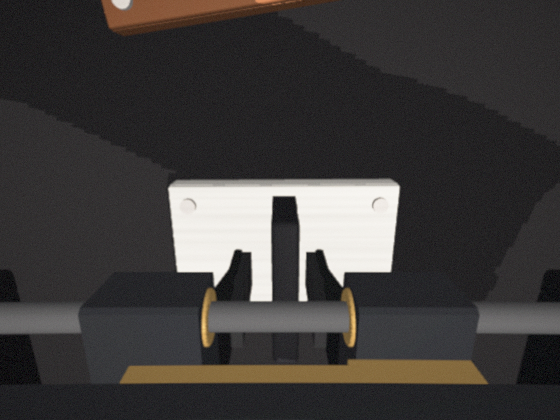

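Still closing (28 mm); a few more rows are needed.

Call:
drive_tool(
  motion=[
    [0,0,0,0],
    [0,0,0,0],
    [0,0,0,0],
    [0,0,0,0],
    [0,0,0,0],
    [0,0,0,0],
  ],
)

```text
time: 7.33
ee_pos: [0.5411, -0.2631, 0.0436]
eef_rot: [0.455, 0.542, -0.455, 0.542]
ft_force: [1.2, -0.1, -0.4]
width: 0.0112
```

Call:
drive_tool(
  motion=[
    [-1,0,0,0],
    [-2,0,0,0],
    [-4,0,0,0],
    [-6,0,0,0],
    [-6,0,0,0],
    [-6,0,0,0],
    [-6,0,0,0],
  ],
)

```text
time: 7.92
ee_pos: [0.5405, -0.2632, 0.1031]
eef_rot: [0.454, 0.542, -0.455, 0.541]
ft_force: [-0.6, -0.2, -2.7]
width: 0.0115
```

```bash
python3 - <<'E'
from h import *
from bench import r
s=r.read_state();print(s['time'],s['ee_pos'],s['ft_force'],s['torque'],s['width'],go(s,s['ee_pos'],6.3))
c=r.calibration('wrist');im=r.camera('wrist')[:,:,::-1]
cv2.imwrite('pics/w5.png',im)
ct=r.calibration('top');it=r.camera('top')[:,:,::-1];cv2.imwrite('pics/t5.png',crop(it,340,160,90,90,6))
E
```

```text
7.9167 [ 0.54050484 -0.26316731  0.10310657] [-0.57582258 -0.23641829 -2.73698544] [-0.02285118 -0.09377657 -0.00997228] 0.011503649048185441 (array([0.  , 0.  , 0.  , 0.73]), 'cur yaw 10.0 tilt 0.0')
```

View pics/w5.png

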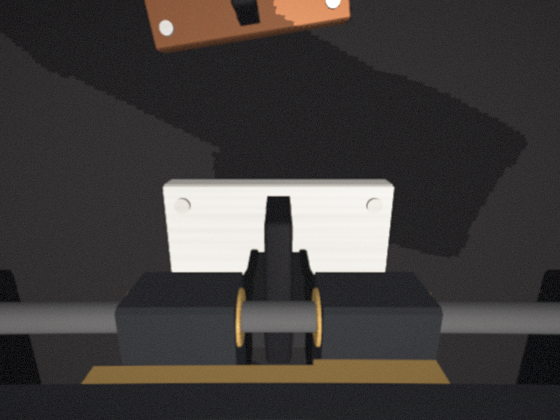

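View pics/t5.png

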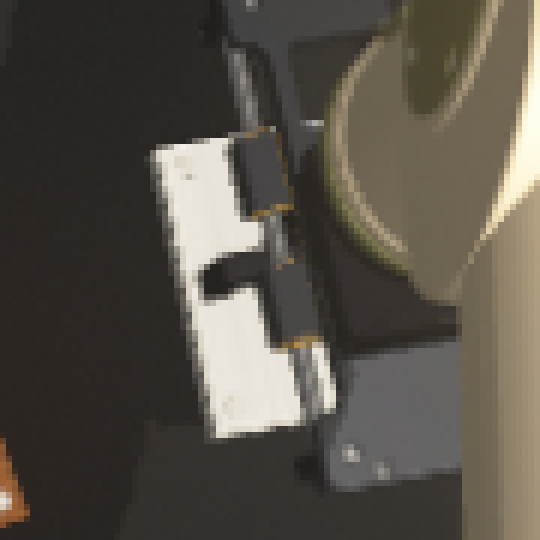

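```bash
python3 - <<'E'
from h import *
from bench import r
s=r.read_state();c=r.calibration('wrist');print(c['xyz'])
T=s['ee_pos'];a=np.radians(10.0);ex=np.array([np.cos(a),np.sin(a)]);ey=np.array([-np.sin(a),np.cos(a)])
u=[(168,186),(387,186),(163,180),(392,180),(171,271),(385,271)]
for z in(.0595,.0755):
    for p,q in zip(u,onz(c,u,z)):print(z,p,((q[:2]-T[:2])@ex*1000).round(1),((q[:2]-T[:2])@ey*1000).round(1))
pin=np.array([.5551,.1467])
lid=T[:2]+.0022*ey+0*ex; 
print(stand((0,0),0),'pin in stand',np.linalg.inv(np.array([[np.cos(YAW),-np.sin(YAW)],[np.sin(YAW),np.cos(YAW)]]))@(pin-C))
E
```

```text
[ 0.52573863 -0.18041922  0.2460295 ]
0.0595 (168, 186) -62.4 38.8
0.0595 (387, 186) 60.9 38.9
0.0595 (163, 180) -64.9 42.2
0.0595 (392, 180) 63.4 42.4
0.0595 (171, 271) -65.8 -14.5
0.0595 (385, 271) 64.9 -14.3
0.0755 (168, 186) -57.1 42.6
0.0755 (387, 186) 55.7 42.8
0.0755 (163, 180) -59.3 45.8
0.0755 (392, 180) 57.9 45.9
0.0755 (171, 271) -60.1 -6.1
0.0755 (385, 271) 59.3 -5.8
[0.5453 0.1456 0.    ] pin in stand [9.86152511e-03 1.79608023e-05]
```

```bash
cat >>h.py <<'E'
def tgt(dx,dy,z): # tcp so that hole centre is at pin+(dx,dy) in stand axes; z=underside height
    return stand((.0099+dx,0+dy-.0023),z+.0436)
E
python3 - <<'E'
from h import *
from bench import r
s=r.read_state();print(go(s,tgt(0,0,.10),6.3))
E
```

```text
(array([ -4.09,   8.55, -39.86,   0.74]), 'cur yaw 10.0 tilt 0.1')
```

Call:
drive_tool(
  motion=[
    [-2,0,0,0],
    [-4,0.5,-2,0],
    [-4.1,1.1,-5,0.2],
    [-4.1,1.9,-9,0.4],
    [-4.1,2.8,-13,0.6],
    [-4.1,3.6,-17,0.7],
    [-4.1,4.5,-21,0.7],
    [-4.1,5.4,-25,0.7],
    [-4.1,6.2,-29,0.7],
    [-4.1,7.1,-33,0.7],
    [-4.1,7.7,-36,0.7],
    [-4.1,8.2,-38.4,0.7],
    [-4.1,8.5,-39.6,0.7],
    [-4.1,8.55,-39.9,0.7],
    [-4.1,8.55,-39.9,0.7],
    [-4.1,8.55,-39.9,0.7],
    [-4.1,8.55,-39.9,0.7],
  ],
)

```text
time: 9.43
ee_pos: [0.5564, 0.1423, 0.1442]
eef_rot: [0.471, 0.527, -0.472, 0.527]
ft_force: [-0.2, -0.1, -2.9]
width: 0.0116
```

```bash
python3 - <<'E'
from h import *
from bench import r
s=r.read_state();print(s['time'],s['ee_pos'],s['ft_force'],s['torque'],s['width'])
print(go(s,tgt(0,0,.10),6.3),go(s,tgt(0,0,.064),6.3))
for n in('top','scene','wrist'):
    im=r.camera(n)[:,:,::-1]; cv2.imwrite(f'pics/{n}6.png',crop(im,160,140,110,110,5) if n=='top' else crop(im,290,150,100,120,5) if n=='scene' else im)
E
```

```text
9.4333 [0.55638958 0.14231906 0.14421792] [-0.20440443 -0.11051083 -2.93999467] [ 0.0289067  -0.03778401  0.02176098] 0.011616965570226586
(array([ 0.06, -0.08, -0.22,  0.  ]), 'cur yaw 6.3 tilt 0.1') (array([ 3.66, -0.07, -0.22,  0.  ]), 'cur yaw 6.3 tilt 0.1')
```

View pics/scene6.png

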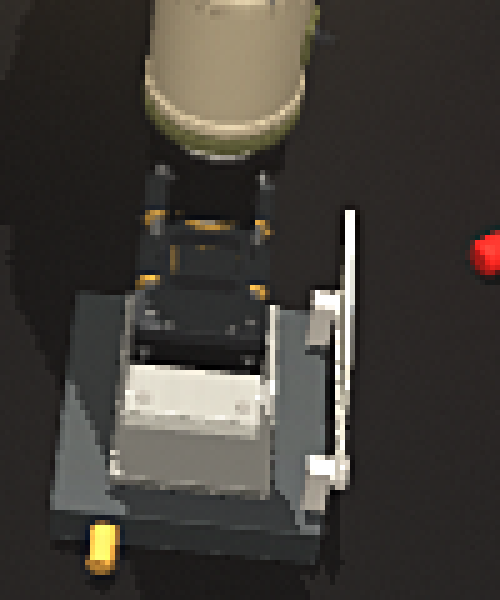

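View pics/wrist6.png

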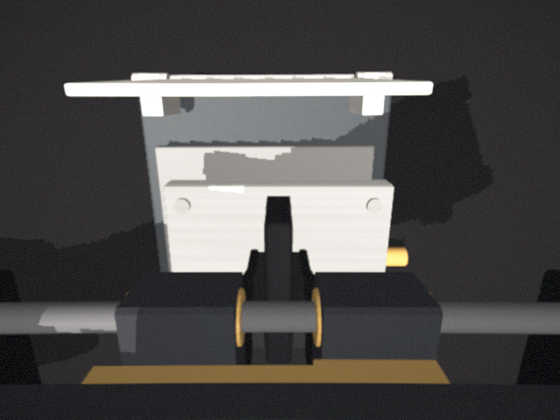

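Call:
drive_tool(
  motion=[
    [1,-0.1,-0.2,0],
    [2,-0.1,-0.2,0],
    [3,-0.1,-0.2,0],
    [3.6,-0.1,-0.2,0],
    [3.8,-0.1,-0.2,0],
    [4,-0.1,-0.2,0],
    [4.2,-0.1,-0.2,0],
    [4.2,-0.1,-0.2,0],
    [4.2,-0.1,-0.2,0],
  ],
)

```text
time: 10.33
ee_pos: [0.555, 0.1465, 0.1028]
eef_rot: [0.471, 0.527, -0.471, 0.528]
ft_force: [0.2, 0.2, -3.4]
width: 0.0115
```

```bash
python3 - <<'E'
from h import *
from bench import r
s=r.read_state();print(s['time'],s['ee_pos'],s['ft_force'],s['torque'],s['width'])
print('underside',s['ee_pos'][2]-.0436,go(s,tgt(0,0,.055),6.3))
E
```

```text
10.3333 [0.55504486 0.14654458 0.10278611] [ 0.18547734  0.23087251 -3.36780252] [-0.03226312 -0.12475609  0.01077932] 0.011485730903497889
underside 0.05918611328516578 (array([0.42, 0.01, 0.22, 0.04]), 'cur yaw 6.5 tilt 0.0')
```

Call:
drive_tool(
  motion=[
    [0.2,0,0.2,0],
    [0.3,0,0.2,0],
    [0.4,0,0.2,0],
    [0.5,0,0.2,0],
    [0.6,0,0.2,0],
    [0.7,0,0.2,0],
    [0.7,0,0.2,0],
    [0.7,0,0.2,0],
  ],
)

```text
time: 11.0
ee_pos: [0.5552, 0.1442, 0.0957]
eef_rot: [0.471, 0.527, -0.471, 0.528]
ft_force: [-1.7, -2.3, 3.7]
width: 0.0117
```

```bash
python3 - <<'E'
from h import *
from bench import r
s=r.read_state();print(s['time'],s['ee_pos'],s['ft_force'],s['torque'],s['width'])
print('underside',s['ee_pos'][2]-.0436,go(s,tgt(0,0,.045),6.3))
E
```

```text
11.0 [0.5552445  0.14423883 0.09573298] [-1.68428669 -2.34326661  3.7223317 ] [-0.60658081  0.27637441 -0.01093696] 0.011723593947488247
underside 0.05213297563003397 (array([ 0.71,  0.02, -0.01,  0.03]), 'cur yaw 6.5 tilt 0.0')
```

Call:
drive_tool(
  motion=[
    [0.1,0,0,0],
    [0.2,0,0,0],
    [0.3,0,0,0],
    [0.4,0,0,0],
    [0.5,0,0,0],
    [0.6,0,0,0],
    [0.7,0,0,0],
    [0.7,0,0,0],
    [0.7,0,0,0],
  ],
)

```text
time: 11.75
ee_pos: [0.5554, 0.1444, 0.0891]
eef_rot: [0.471, 0.527, -0.471, 0.528]
ft_force: [-3.2, -3.4, 9.4]
width: 0.0116
```

```bash
python3 - <<'E'
from h import *
from bench import r
s=r.read_state();print(s['time'],s['ee_pos'],s['ft_force'],s['torque'],s['width'])
print('underside',s['ee_pos'][2]-.0436,go(s,tgt(0,0,.045),6.3))
E
```

```text
11.75 [0.55537833 0.14439662 0.08910276] [-3.23794615 -3.35476389  9.37830931] [-0.79814524  0.66568506  0.00746469] 0.011621214580688393
underside 0.04550275678802307 (array([ 0.05,  0.  , -0.  ,  0.03]), 'cur yaw 6.5 tilt 0.0')
```

Call:
drive_tool(
  motion=[
    [0.05,0,0,0],
    [0.1,0,0,0],
    [0.15,0,0,0],
    [0.15,0,0,0],
    [0.15,0,0,0],
    [0.15,0,0,0],
    [0.15,0,0,0],
  ],
)

```text
time: 12.33
ee_pos: [0.5554, 0.1444, 0.0884]
eef_rot: [0.471, 0.527, -0.471, 0.528]
ft_force: [-7.2, -4.9, 19.0]
width: 0.011
```

```bash
python3 - <<'E'
from h import *
from bench import r
s=r.read_state();print(s['time'],s['ee_pos'],s['ft_force'],s['torque'],s['width'],abs(s['joint_vel']).max())
print('underside',s['ee_pos'][2]-.0436,go(s,tgt(0,0,.045),6.3))
for n in('top','scene','wrist'):
    im=r.camera(n)[:,:,::-1]; cv2.imwrite(f'pics/{n}7.png',crop(im,160,140,110,110,5) if n=='top' else crop(im,290,150,100,120,5) if n=='scene' else im)
print(r.read_state()['ft_force'])
E
```

```text
12.3333 [0.55539006 0.14442706 0.08843014] [-7.19648847 -4.93547849 18.97904175] [-1.18292736  1.57188517 -0.0121554 ] 0.010972205930287008 0.0013260810993127611
underside 0.04483014032267223 (array([-0.02, -0.  ,  0.  ,  0.03]), 'cur yaw 6.5 tilt 0.1')
[-6.9202601  -5.59547293 18.36889434]
```

View pics/scene7.png

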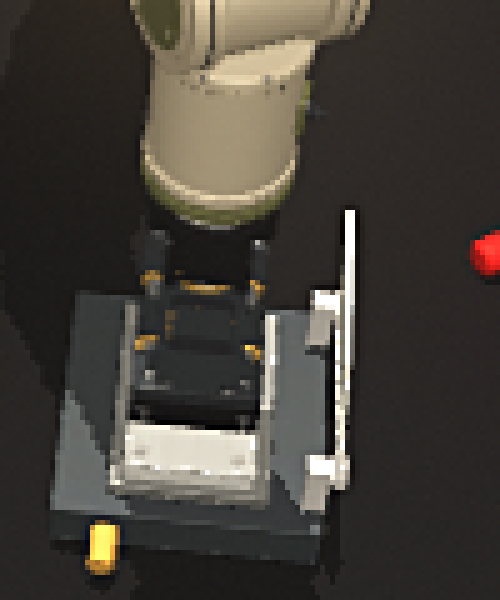

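View pics/wrist7.png

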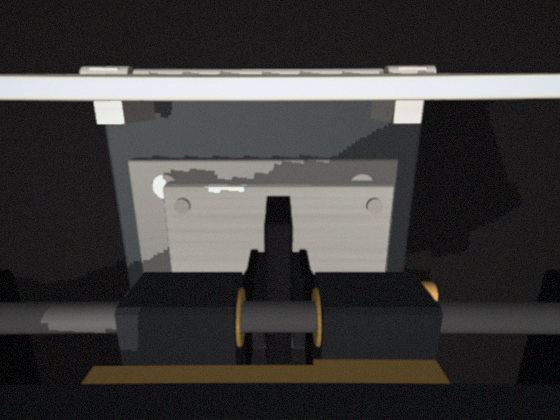

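```bash
python3 - <<'E'
from bench import r
print(r.close_job()); s=r.read_state(); print(s['time'],s['ft_force'],s['width'],s['ee_pos'])
E
```

```text
the job is handed in; nothing more can be done
None
the job is handed in; nothing more can be done
```

The guard flap stands upright, and the aluminium lid is over the pin and held pressed down with the platform at the bottom of its travel. I handed the job in at about 12.5 s; no verdict is reported.

- **Guard:** I folded it up with the closed fingers. Its free edge in the pictures put it at about 86–87°. In the last picture it had not moved.
- **Lid:** I chose the silver-white one over the two copper look-alikes and gripped it by the handle. The pin was visible before placing, about 10 mm along the platform from its centre. The lid dropped over it without any sliding: its underside was at 59 mm, below the pin's 63 mm top, before any contact force.
- **Pressing:** The force followed the spring, then jumped to about 18–19 N on the force reading (about 21 N counting the lid's weight) at the bottom. The underside was then at about 44.8 mm (45 mm expected) and the tool was tilted about 0.1°. Tool yaw was within 0.2° of the stand's, and the arm was at rest and still gripping.
- **Disagreements:** About 5–7 N of sideways force on each horizontal axis remained at the end. The guard angle is known only to a few degrees. The last pictures covered only the stand, so I did not re-measure the beaker, jar and screwdriver; the arm's path stayed well clear of them.

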